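Roll a housing onto its side port on the measuring fixture

TASK

The housing standing on the fixture plate is wanted lying on its side port for the next measurement. Only pushing with the fingertips or the outside of the fingers, gripping nothing, swing the slackened clamp arm about a quarter turn clear of it, then gently tip the housing over, without gripping or lifting it, so that it lies on the square flange of its side port, and push it along the plate until that flange sits flush against the long stop rail. Leave the clamp arm swung clear and do not disturb the loose gauges and fittings.

Things in the scene. Friction and masses are not known exactly. Their poses are not given: they have to be found in the camera images.
- housing: Black cast housing, loose, 0.45 kg, on its foot on the fixture plate. Origin: middle of the foot's underside. Own z up the body, own x the way its side port faces (roughly away from the robot). Square body 48 (x) by 52 (y), 78 mm high; round neck 44 mm across on top of it, up to 100. Lying on its port, own x points down and the foot faces the pusher, its lower edge 22 mm up, the top side 70 up.
- flange_edge (a point): Middle of the upper edge of the port flange's face: 46 mm along own x, 82 mm along own z of the housing (axes as the housing's). Flange 60 by 60, 8 mm thick, lower edge 22 mm above the plate at the start. Once the housing lies on the flange this point is on the plate, at the side that goes to the rail, 82 mm ahead of the foot's face; the neck reaches 18 mm on over the rail, 24 mm up.
- housing_mid (a point): Middle of the housing, where body and port axes cross, 52 mm up own z. Pushed high on the side opposite the port, the housing tips over the foot's edge, can rest half-way (45 degrees, on foot edge and flange edge) and, pushed on past 55 degrees, drops onto the port flange; this point is then 46 mm above the plate and has gone about 80 mm forward.
- rail_face (a point): Middle, at plate level, of the near face of the straight dark steel stop rail (400 long, 14 high, 45 wide, mm) on the far edge of the fixture plate. Own x points square into the rail, away from the robot; own y along it. The aluminium plate, 310 by 420 by 15 mm with a hole pattern, has its top at this height. Plate and rail are fixed, but placed and turned anew each time. The rail's face is ground smooth.
- clamp_arm (a joint): Turn of the clamp arm about its upright post, rad; near 0 at the start (arm over the housing), positive counter-clockwise seen from above (the arm's free end going towards the rail), range -2.0 to 2.0. A light friction (0.12 N m) keeps it where it is left.
- clamp_pivot (a point): On the clamp's post axis, 110 mm above the plate, mid-height of the arm, which runs 158 mm from here along own -y: a flat aluminium bar 15 mm wide, 8 high, with a 25 mm collar and thumb screw at the post. Post: 12 mm across, top 124 mm above the plate, fixed 155 mm in front of the rail's face (own -x of rail_face) and 150 mm to the left (own +y) of the rail's middle.
- clamp_pad (a point): Underside of the rubber pad under the arm's free end, 152 mm from the pivot, 102 mm above the plate, so 2 mm above the standing housing's neck.
- standoff_tall: Loose brass standoff pillar on the plate, 20 mm across, 50 high; origin under its centre. Leave alone.
- standoff_short: Loose brass standoff pillar on the plate, 20 mm across, 35 high; origin under its centre. Leave alone.
- ring_gauge: Loose steel ring gauge lying on the plate, 52 mm outside, 30 mm bore, 16 high; origin under its centre. Leave alone.
- cap_screw: Loose cap screw standing on its head on the plate, head 18 mm across, 38 high; origin under its centre. Leave alone.
- v_block: Loose steel V-block on the table, right of the plate, 60 by 50 mm, 42 high; origin under its centre. Leave alone.
- ref_sphere: Loose reference ball, 25 mm, on a stem and a 60 mm foot, 90 high, on the table left of the plate; origin under its centre. Leave alone.
- hex_key: Loose hexagon key lying on the table right of the plate, 90 by 25 mm, 6 mm thick; origin under the middle of its long leg. Leave alone.
Not all that is in view belongs to the job. Leave any yellow look-alike of the housing alone.

How it is judged:
By the outcome, as a careful person would: the job done as asked, in the order asked, and still so for the second after the job is handed in, with the robot touching nothing.
It also fails if it takes over 64 s, if anything falls off the work surface, if the arm or the gripper's body presses on something with over 40 N, if the wrist force passes 120 N, or if a joint passes its speed limit or range.

ROBOT

A 6-joint arm with a two-finger parallel gripper is mounted at the origin on the work surface. World frame = base frame: x ahead of the robot, y to its left, z up, the work surface at z = 0. Lengths are in m, angles in rad, forces in N, time in s.
With the tool pointing down it reaches from about 0.25 to 0.725 m from the base axis. Payload 4 kg.
Tool frame: the origin (TCP) lies midway between the tips of the shut fingers; the grasp point (between the pads) lies 19 mm behind it; z points along the fingers, y is the line along which they close (so a half turn about z gives the same grasp; the last joint's range is limited). The gripper opens to 85 mm and grips with 20 to 120 N. Pads are 22 mm wide; open, the fingers measure 114 mm over their backs; the gripper's body (76 mm by 85 mm) begins 54 mm behind the grasp point. The pads swing forward as they close: fully open they stand 13 mm farther back than shut.
Start: joints at [1.135, 0.241, 0.005, 1.335, 0, 1.571], TCP at [0.211, 0.453, 0.231] pointing down, gripper open.
Joint ranges: [-2.72, 2.72], [-1.05, 1.87], [-1.09, 1.28], [-1.99, 2.15], [-1.42, 1.44], [-3.14, 3.14]. Speed limits (rad/s): [2.79, 2.79, 3.14, 3.14, 3.14, 3.14].

INTERFACE

Orientations are given as a unit quaternion [x, y, z, w].
In Python, from workcell import bot gives the robot as it stands. The module is installed in compiled form; this text tells all that it offers.
- The arm moves only by the tool jog_arm, never from a script. Its argument "deltas" is a list of rows, each an object with "fingers": the opening, from 0 (shut) to 1 (fully open); "delta_pos": the shift along the tool's x, y, z normalised to -1 to 1, where 1 is 300 mm, a list of three; "yaw": the turn about the tool's z normalised to -1 to 1, where 1 is pi/4 rad. A call has 1 to 12 rows; each row is the pose to reach, as a shift and turn from the pose commanded when the call began, along the tool's axes at that moment; what a row does not reach only later rows make up. A row lasts 1/10 s, in which the tool goes at most 50 mm and 8.59 degrees, less where a joint would pass 70% of its speed; a pose out of reach is approached as far as the arm can. A call with a number of a shift or a turn outside -1 to 1 is refused whole. A call with a gripper value outside its range is refused whole. The fingers move at their own pace and stop on an object; the grip force is fixed at half the most. Time passes only in rows, so rows that repeat a pose let the fingers close. It gives the time, the measured TCP pose, the force, the opening and the grip force at its end, in the units of the state.
- bot.get_obs(): the state, without advancing time (a new reading comes with each control period).
- bot.camera(name): name is "side" or "top"; returns a dict with "image" (384x512x3 uint8, red, green, blue), "range_z" (384x512 float32, m along the optical axis (not along the pixel's ray), 0 where there is no reading), "fx", "fy", "cx", "cy" (pixels), "rvec" (rotation vector, rad) and "tvec" (3), from world to camera coordinates, as OpenCV has them. Camera axes: x right, y down, z forward; pixel columns grow to the right and rows downward; lengths in m; the calibration is good to about 2 mm. A picture is of the moment at which its call begins.
- bot.job_done(): hands the job in; it is judged then, once.
The state is a dict: "clock": time; "joint_pos": joint angles; "joint_vel": joint speeds; "tau": joint torques, N m; "eef_pos": TCP position; "tool_rot": TCP orientation; "ft_force": force on the tool from outside, world axes, zero at the start; "ft_torque": the same for the moment, N m; "grip_width": finger opening in m; "grasp_force": force on a finger pad.
Only numpy, scipy, OpenCV 4.12 (cv2) and the standard library are available. Lean on these libraries where they do the work, as an engineer would, in place of code of your own. Each camera call takes 0.05 s, during which the arm holds its last target. There are 200 camera calls.

## Working session

There is one attempt and no reset: what is moved stays moved. The work goes in short steps, Python scripts to look and compute and a tool call to move; the robot and the scene stay as the last step left them, time stands still between calls to the robot, and variables do not carry over. Pictures are saved under pics/ and viewed, at most 10 in all, crops included, and the job is handed in when it is done.

Besides the shell and the picture viewer there is one more tool, called after "Emit:" as name(argument=value, ...) on one line, values as JSON. jog_arm: Moves the arm, as the interface text tells. Scaled input: -1 to 1 covers 300 mm each way for a shift and pi/4 rad each way for a turn. Its arguments: {"type":"object","properties":{"deltas":{"type":"array","items":{"type":"object","properties":{"fingers":{"type":"number"},"delta_pos":{"type":"array","items":{"type":"number"}},"yaw":{"type":"number"}}}}},"required":["deltas"]}

```bash
mkdir -p pics
cat > h.py <<'E'
import numpy as np, cv2
from workcell import bot
def cam(n):
    c=bot.camera(n); R=cv2.Rodrigues(np.array(c['rvec'],float))[0]; c['R']=R; c['t']=np.array(c['tvec'],float).reshape(3); return c
def cloud(c):
    z=c['range_z']; v,u=np.mgrid[:z.shape[0],:z.shape[1]]
    P=np.stack([(u-c['cx'])/c['fx']*z,(v-c['cy'])/c['fy']*z,z],-1)
    W=(P-c['t'])@c['R']; W[z==0]=np.nan; return W
def save(c,n,box=None,s=1):
    im=c['image'][:,:,::-1]
    if box: im=im[box[1]:box[3],box[0]:box[2]]
    cv2.imwrite('pics/'+n,cv2.resize(im,None,fx=s,fy=s,interpolation=cv2.INTER_CUBIC))
def ray(c,u,v,zp):
    d=np.array([(u-c['cx'])/c['fx'],(v-c['cy'])/c['fy'],1])@c['R']; o=-c['t']@c['R']
    return o+d*(zp-o[2])/d[2]
E
python3 - <<'E'
from h import *
for n in('top','side'):
    c=cam(n); save(c,n+'0.png',s=1.5); np.savez(n+'0.npz',**{k:c[k] for k in c})
    print(n,-c['t']@c['R'],c['R'][2])
o=bot.get_obs();print(o['clock'],o['eef_pos'],o['tool_rot'],o['grip_width'])
E
```

```text
top [ 4.14521685e-01 -4.22629009e-04  1.32104027e+00] [ 0.08710722  0.00248676 -0.99619584]
side [ 0.49050459 -0.89850874  0.88695498] [ 0.03571186  0.76190219 -0.64670682]
0.1 [0.21082486 0.45276203 0.23051027] [ 2.16168900e-01  9.76355538e-01 -9.09698754e-04 -2.03965065e-04] 0.0854710708003127
```

View pics/top0.png

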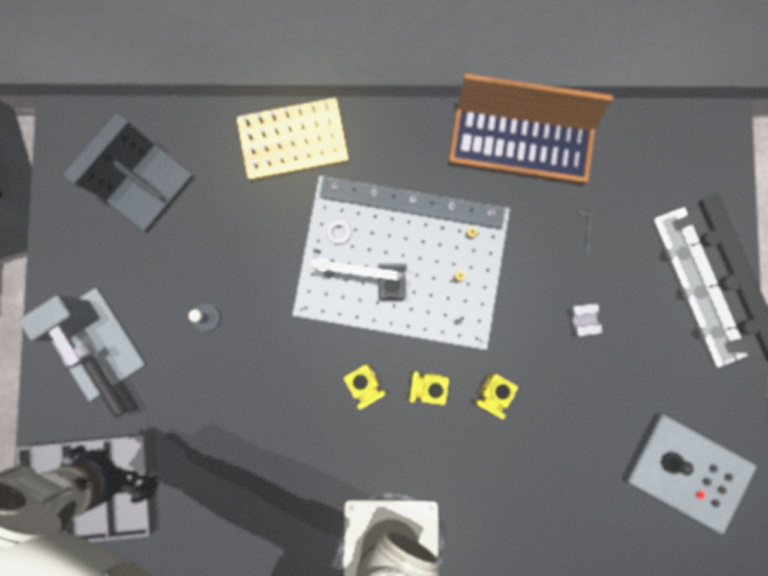

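View pics/side0.png

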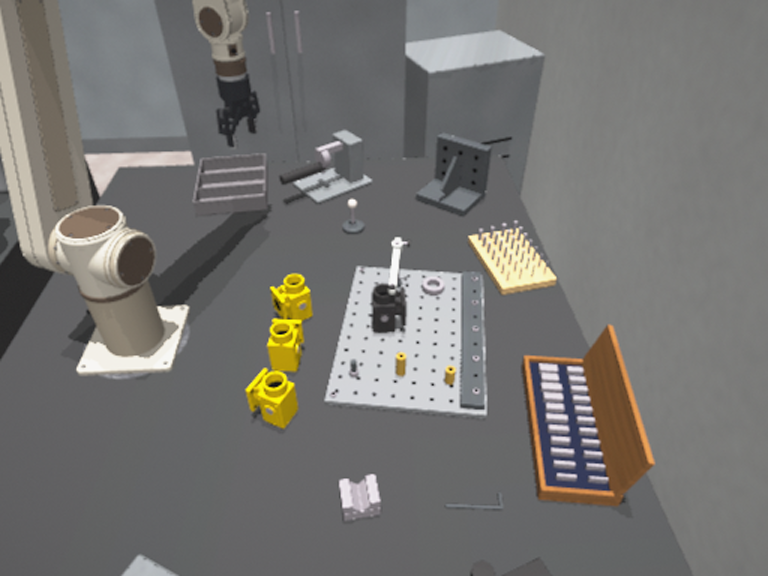

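Both pictures show the black housing on the plate under the clamp arm, at (392,282) in the top view and (388,308) in the side view. The things it could be taken for are the three yellow look-alikes at (363,385), (432,389) and (497,395) in the top view. I choose the black one and check it in a close crop.

Run:
```python
from h import *
c=dict(np.load('top0.npz')); c['cx'],c['cy'],c['fx'],c['fy']=[float(c[k]) for k in('cx','cy','fx','fy')]
save(c,'crop_top.png',(190,112,345,237),5)
W=cloud(c); z=W[...,2]; im=c['image'].astype(int); br=im.sum(2)
roi=np.zeros(z.shape,bool); roi[110:240,185:345]=1
print('z plate med',np.nanmedian(z[roi&(br>450)]))
# rail: dark, z~.029
m=(roi&(br<330)&(z>.022)&(z<.036)).astype(np.uint8); m[160:]=0
n,l,s,ct=cv2.connectedComponentsWithStats(m); i=1+s[1:,4].argmax()
r=cv2.minAreaRect(np.argwhere(l==i)[:,::-1].astype(np.float32)); b=cv2.boxPoints(r)
print('rail box',s[i],b); 
B=np.array([ray(c,*p,.029) for p in b]); print(B.round(4))
# plate whole outline
m=(roi&(z>.008)&(br>330)).astype(np.uint8)|(l==i).astype(np.uint8); m=cv2.morphologyEx(m,cv2.MORPH_CLOSE,np.ones((7,7)))
cs=max(cv2.findContours(m,0,2)[0],key=cv2.contourArea); b=cv2.boxPoints(cv2.minAreaRect(cs))
print('plate',np.array([ray(c,*p,.015) for p in b]).round(4))
# tall things
for nm,mk in(('arm',roi&(z>.105)&(br>450)),('housing top',roi&(z>.08)&(br<300)),('housing>.03 dark',roi&(z>.04)&(br<250))):
    P=W[mk]; b=cv2.boxPoints(cv2.minAreaRect(P[:,:2].astype(np.float32))); print(nm,mk.sum(),P.mean(0).round(4),b.round(4).tolist(),np.percentile(P[:,2],[5,50,95]).round(3))
# small objects
m=(roi&(z>.022)&(l!=i)).astype(np.uint8)
n,l2,s,ct=cv2.connectedComponentsWithStats(m)
for k in range(1,n):
    if s[k,4]>4: print('obj',s[k],np.nanmean(W[l2==k],0).round(3),np.nanmax(z[l2==k]).round(3))
```

```text
z plate med 0.015320861184097805
rail box [343 110   1   1   1] [[343. 110.]
 [343. 110.]
 [343. 110.]
 [343. 110.]]
[[ 0.8082 -0.2638  0.029 ]
 [ 0.8082 -0.2638  0.029 ]
 [ 0.8082 -0.2638  0.029 ]
 [ 0.8082 -0.2638  0.029 ]]
plate [[ 0.4991  0.2973  0.015 ]
 [ 0.8265  0.2479  0.015 ]
 [ 0.7352 -0.274   0.015 ]
 [ 0.412  -0.2139  0.015 ]]
arm 357 [0.5703 0.0771 0.1304] [[0.5245000123977661, -0.011300000362098217], [0.5608000159263611, -0.02160000056028366], [0.6104000210762024, 0.15410000085830688], [0.5740000009536743, 0.16429999470710754]] [0.124 0.13  0.138]
housing top 73 [0.5365 0.0007 0.0941] [[0.5135999917984009, -0.01269999984651804], [0.5730999708175659, -0.017799999564886093], [0.5756999850273132, 0.012400000356137753], [0.5162000060081482, 0.017500000074505806]] [0.089 0.095 0.098]
housing>.03 dark 1 [ 0.5159 -0.003   0.0907] [[0.5159000158309937, -0.003000000026077032], [0.5159000158309937, -0.003000000026077032], [0.5159000158309937, -0.003000000026077032], [0.5159000158309937, -0.003000000026077032]] [0.091 0.091 0.091]
obj [185 110   2   5   8] [0.801 0.247 0.023] 0.027
obj [189 110   7   3  12] [0.803 0.225 0.024] 0.026
obj [196 110   6   3   8] [0.805 0.206 0.024] 0.025
obj [318 110  27   5  58] [ 0.804 -0.236  0.03 ] 0.034
obj [ 213  118  124   34 1729] [ 0.727 -0.044  0.029] 0.041
obj [218 146  16  17 143] [0.663 0.114 0.031] 0.037
obj [311 151   7   8  43] [ 0.659 -0.168  0.044] 0.055
obj [207 165  65  35 755] [0.559 0.041 0.109] 0.148
obj [303 180   7   8  43] [ 0.564 -0.14   0.059] 0.07
obj [303 211   5   6  25] [ 0.472 -0.138  0.04 ] 0.055
```

View pics/crop_top.png

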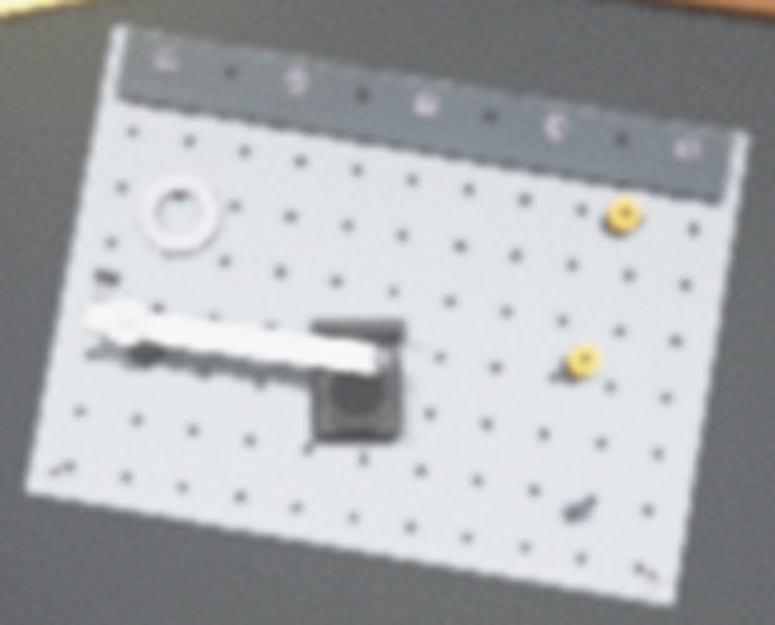

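The crop confirms the black housing at (357,385). Its port flange faces up-image at (357,330). The arm runs from (120,320) to (385,358) and the rail face from (118,100) to (720,202).

Run:
```python
from h import *
c=dict(np.load('top0.npz')); c['cx'],c['cy'],c['fx'],c['fy']=[float(c[k]) for k in('cx','cy','fx','fy')]
f=lambda x,y,z: ray(c,x/5+190-.4,y/5+112-.4,z)[:2]
a,b=f(118,100,.029),f(720,202,.029); t=(a-b)/np.linalg.norm(a-b); n=np.array([t[1],-t[0]]); M=(a+b)/2
print('rail',a,b,np.linalg.norm(a-b),'mid',M,'n',n,'yaw',np.degrees(np.arctan2(n[1],n[0])))
print('post pred',M-.155*n+.15*t,'seen',f(128,318,.139))
for nm,p in dict(flL=(312,321,.097),flR=(405,321,.097),boL=(314,438,.093),boR=(401,438,.093),neck=(357,397,.115),armtip=(388,359,.129)).items(): 
    q=f(*p); print(nm,q,'rail coords',((q-M)@n).round(4),((q-M)@t).round(4))
for nm,p in dict(ring=(180,213,.031),sh=(625,213,.05),tall=(583,358,.065),cap=(580,508,.04)).items():
    q=f(*p); print(nm,q,((q-M)@n).round(4),((q-M)@t).round(4))
```

```text
rail [0.73485832 0.15528738] [ 0.67027234 -0.23196402] 0.39260029781717 mid [ 0.70256533 -0.03833832] n [ 0.98637571 -0.16450823] yaw -9.468667774446523
post pred [0.57435333 0.13511681] seen [0.57799553 0.1341525 ]
flL [0.58257551 0.02760503] rail coords -0.1292 0.0453
flR [ 0.58287921 -0.02863509] rail coords -0.1197 -0.0101
boL [0.51192237 0.02596127] rail coords -0.1986 0.0321
boR [ 0.51221207 -0.02655797] rail coords -0.1897 -0.0197
neck [5.34743897e-01 1.28897151e-04] rail coords -0.1719 0.0103
armtip [ 0.55589916 -0.01798049] rail coords -0.148 -0.004
ring [0.66091134 0.1141738 ] -0.0662 0.1436
sh [ 0.65876803 -0.1682336 ] -0.0218 -0.1353
tall [ 0.56476991 -0.13970354] -0.1192 -0.1227
cap [ 0.47297114 -0.14019934] -0.2097 -0.1382
```

Emit:
jog_arm(deltas=[{"fingers": 0, "delta_pos": [-0.747, -0.365, 0], "yaw": -0.556}, {"fingers": 0, "delta_pos": [-0.747, -0.365, 0], "yaw": -0.556}, {"fingers": 0, "delta_pos": [-0.747, -0.365, 0], "yaw": -0.556}, {"fingers": 0, "delta_pos": [-0.747, -0.365, 0], "yaw": -0.556}, {"fingers": 0, "delta_pos": [-0.747, -0.365, 0], "yaw": -0.556}, {"fingers": 0, "delta_pos": [-0.747, -0.365, 0], "yaw": -0.556}, {"fingers": 0, "delta_pos": [-0.747, -0.365, 0], "yaw": -0.556}, {"fingers": 0, "delta_pos": [-0.747, -0.365, 0], "yaw": -0.556}])

```text
clock: 0.9
eef_pos: [0.3678, 0.2592, 0.231]
tool_rot: [0.0, 1.0, -0.0, -0.0]
ft_force: [-0.5, 0.7, 0.5]
grip_width: -0.0001
grasp_force: 0.0
```

```bash
cat >> h.py <<'E'
from scipy.spatial.transform import Rotation as Ro
def to(*pts):
    o=bot.get_obs(); R=Ro.from_quat(o['tool_rot']); p=np.array(o['eef_pos'])
    print('t',round(o['clock'],2),'p',p.round(4),'F',np.round(o['ft_force'],1),'j',np.round(o['joint_pos'],2),'ty',R.apply([0,1,0]).round(3))
    for q in pts: print(q,'->',(R.inv().apply(np.array(q)-p)/.3).round(3))
E
python3 -c "
from h import *
to((.52,.062,.2),(.52,.062,.112))"
```

```text
t 0.9 p [0.3678 0.2592 0.231 ] F [-0.5  0.7  0.5] j [ 0.61  0.14 -0.12  1.31  0.    0.61] ty [ 0.  1. -0.]
(0.52, 0.062, 0.2) -> [-0.508 -0.657  0.103]
(0.52, 0.062, 0.112) -> [-0.508 -0.657  0.396]
```

Emit:
jog_arm(deltas=[{"fingers": 0, "delta_pos": [-0.51, -0.657, 0.1]}, {"fingers": 0, "delta_pos": [-0.51, -0.657, 0.1]}, {"fingers": 0, "delta_pos": [-0.51, -0.657, 0.1]}, {"fingers": 0, "delta_pos": [-0.51, -0.657, 0.1]}, {"fingers": 0, "delta_pos": [-0.51, -0.657, 0.1]}, {"fingers": 0, "delta_pos": [-0.51, -0.657, 0.1]}, {"fingers": 0, "delta_pos": [-0.51, -0.657, 0.1]}, {"fingers": 0, "delta_pos": [-0.51, -0.657, 0.396]}, {"fingers": 0, "delta_pos": [-0.51, -0.657, 0.396]}, {"fingers": 0, "delta_pos": [-0.51, -0.657, 0.396]}, {"fingers": 0, "delta_pos": [-0.51, -0.657, 0.396]}])

```text
invalid input at $.deltas[0]: expected keys fingers, delta_pos, yaw
```

```bash
python3 -c "
from h import *
to((.565,.062,.112),(.60,.065,.112),(.63,.08,.112),(.65,.10,.112),(.655,.118,.112))
save(cam('side'),'s1.png',(180,130,350,290),4)"
```

```text
t 0.9 p [0.3678 0.2592 0.231 ] F [-0.5  0.7  0.5] j [ 0.61  0.14 -0.12  1.31  0.    0.61] ty [ 0.  1. -0.]
(0.565, 0.062, 0.112) -> [-0.658 -0.657  0.396]
(0.6, 0.065, 0.112) -> [-0.775 -0.647  0.396]
(0.63, 0.08, 0.112) -> [-0.875 -0.597  0.396]
(0.65, 0.1, 0.112) -> [-0.941 -0.53   0.396]
(0.655, 0.118, 0.112) -> [-0.958 -0.47   0.396]
```

View pics/s1.png

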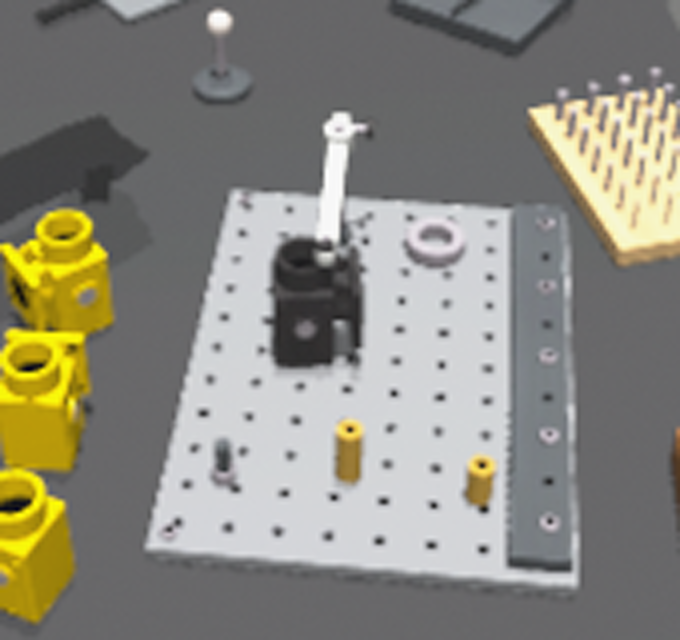

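The move was refused because yaw was missing, so the picture still shows the untouched scene: housing at (315,300), arm from (340,125) to (325,250). I send it again with yaw.

Emit:
jog_arm(deltas=[{"fingers": 0, "delta_pos": [-0.51, -0.657, 0.1], "yaw": 0}, {"fingers": 0, "delta_pos": [-0.51, -0.657, 0.1], "yaw": 0}, {"fingers": 0, "delta_pos": [-0.51, -0.657, 0.1], "yaw": 0}, {"fingers": 0, "delta_pos": [-0.51, -0.657, 0.1], "yaw": 0}, {"fingers": 0, "delta_pos": [-0.51, -0.657, 0.1], "yaw": 0}, {"fingers": 0, "delta_pos": [-0.51, -0.657, 0.1], "yaw": 0}, {"fingers": 0, "delta_pos": [-0.51, -0.657, 0.1], "yaw": 0}, {"fingers": 0, "delta_pos": [-0.51, -0.657, 0.2], "yaw": 0}, {"fingers": 0, "delta_pos": [-0.51, -0.657, 0.3], "yaw": 0}, {"fingers": 0, "delta_pos": [-0.51, -0.657, 0.396], "yaw": 0}, {"fingers": 0, "delta_pos": [-0.51, -0.657, 0.396], "yaw": 0}])

```text
clock: 2.05
eef_pos: [0.5168, 0.0645, 0.109]
tool_rot: [-0.002, 1.0, -0.0, -0.004]
ft_force: [-1.2, -0.3, -0.8]
grip_width: 0.0003
grasp_force: 0.0
```

```bash
python3 -c "
from h import *
to((.565,.062,.112),(.60,.065,.112),(.63,.08,.112),(.65,.10,.112),(.655,.118,.112))"
```

```text
t 2.05 p [0.5168 0.0645 0.109 ] F [-1.2 -0.3 -0.8] j [ 0.12  0.37 -0.14  1.06  0.    0.12] ty [-0.005  1.    -0.001]
(0.565, 0.062, 0.112) -> [-0.161 -0.009 -0.011]
(0.6, 0.065, 0.112) -> [-0.277  0.    -0.012]
(0.63, 0.08, 0.112) -> [-0.378  0.05  -0.013]
(0.65, 0.1, 0.112) -> [-0.445  0.116 -0.014]
(0.655, 0.118, 0.112) -> [-0.462  0.176 -0.014]
```

Emit:
jog_arm(deltas=[{"fingers": 0, "delta_pos": [-0.06, 0, 0], "yaw": 0}, {"fingers": 0, "delta_pos": [-0.11, 0, 0], "yaw": 0}, {"fingers": 0, "delta_pos": [-0.16, 0, 0], "yaw": 0}, {"fingers": 0, "delta_pos": [-0.22, 0, 0], "yaw": 0}, {"fingers": 0, "delta_pos": [-0.28, 0.01, 0], "yaw": 0}, {"fingers": 0, "delta_pos": [-0.33, 0.03, 0], "yaw": 0}, {"fingers": 0, "delta_pos": [-0.38, 0.055, 0], "yaw": 0}, {"fingers": 0, "delta_pos": [-0.42, 0.08, 0], "yaw": 0}, {"fingers": 0, "delta_pos": [-0.45, 0.115, 0], "yaw": 0}, {"fingers": 0, "delta_pos": [-0.46, 0.147, 0], "yaw": 0}, {"fingers": 0, "delta_pos": [-0.46, 0.147, 0], "yaw": 0}])

```text
clock: 3.15
eef_pos: [0.6595, 0.1095, 0.1139]
tool_rot: [-0.002, 1.0, 0.0, 0.001]
ft_force: [0.2, 0.1, -0.0]
grip_width: 0.0003
grasp_force: 0.0
```

Emit:
jog_arm(deltas=[{"fingers": 0, "delta_pos": [0, -0.1, 0], "yaw": 0}, {"fingers": 0, "delta_pos": [0, -0.1, 0], "yaw": 0}, {"fingers": 0, "delta_pos": [0, -0.1, -0.2], "yaw": 0}, {"fingers": 0, "delta_pos": [0, -0.1, -0.35], "yaw": 0}, {"fingers": 0, "delta_pos": [0.2, -0.2, -0.35], "yaw": 0}, {"fingers": 0, "delta_pos": [0.4, -0.3, -0.35], "yaw": 0}, {"fingers": 0, "delta_pos": [0.6, -0.35, -0.35], "yaw": 0}, {"fingers": 0, "delta_pos": [0.65, -0.36, -0.35], "yaw": 0}, {"fingers": 0, "delta_pos": [0.65, -0.36, -0.35], "yaw": 0}, {"fingers": 0, "delta_pos": [0.65, -0.36, -0.35], "yaw": 0}])

```text
clock: 4.15
eef_pos: [0.4626, -0.0015, 0.2187]
tool_rot: [-0.0, 1.0, 0.0, 0.001]
ft_force: [0.7, 1.0, 0.1]
grip_width: 0.0004
grasp_force: 0.0
```

```bash
python3 -c "
from h import *
to((.48,0,.18),(.48,0,.085),(.51,0,.085))
c=cam('top');save(c,'t2.png',(190,112,345,237),5); np.savez('t2.npz',**c)"
```

```text
t 4.15 p [ 0.4626 -0.0015  0.2187] F [0.7 1.  0.1] j [-0.    0.17 -0.12  1.28  0.   -0.  ] ty [-0.  1.  0.]
(0.48, 0, 0.18) -> [-0.058  0.005  0.129]
(0.48, 0, 0.085) -> [-0.057  0.005  0.446]
(0.51, 0, 0.085) -> [-0.157  0.005  0.446]
```

View pics/t2.png

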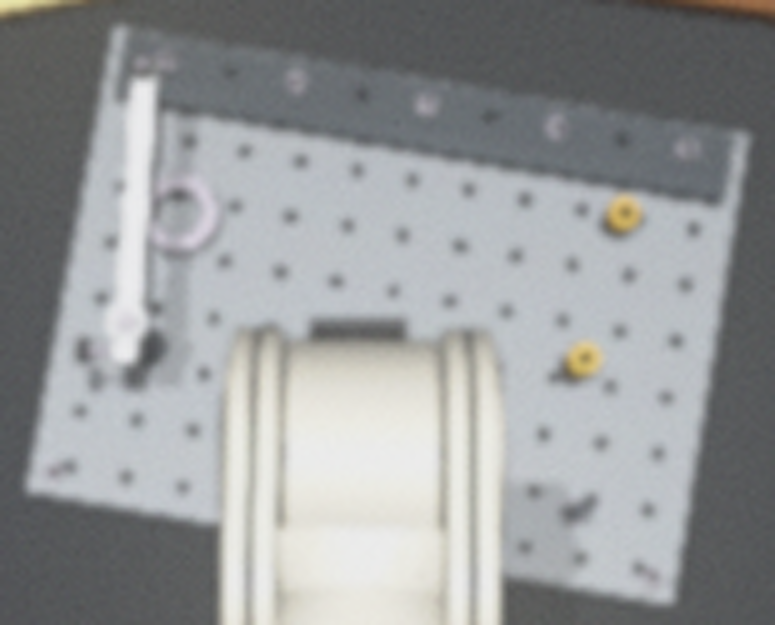

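The arm now stands clear, from (125,320) to (145,80). The ring at (185,213) and the flange at (357,330) have not moved. Next I tip the housing.

Emit:
jog_arm(deltas=[{"fingers": 0, "delta_pos": [0, 0.005, 0.15], "yaw": 0}, {"fingers": 0, "delta_pos": [0, 0.005, 0.3], "yaw": 0}, {"fingers": 0, "delta_pos": [0, 0.005, 0.4], "yaw": 0}, {"fingers": 0, "delta_pos": [0, 0.005, 0.452], "yaw": 0}, {"fingers": 0, "delta_pos": [-0.05, 0.005, 0.452], "yaw": 0}, {"fingers": 0, "delta_pos": [-0.09, 0.005, 0.452], "yaw": 0}, {"fingers": 0, "delta_pos": [-0.11, 0.005, 0.452], "yaw": 0}, {"fingers": 0, "delta_pos": [-0.12, 0.005, 0.452], "yaw": 0}, {"fingers": 0, "delta_pos": [-0.13, 0.005, 0.45], "yaw": 0}, {"fingers": 0, "delta_pos": [-0.14, 0.005, 0.445], "yaw": 0}, {"fingers": 0, "delta_pos": [-0.15, 0.005, 0.44], "yaw": 0}, {"fingers": 0, "delta_pos": [-0.15, 0.005, 0.44], "yaw": 0}])

```text
clock: 5.4
eef_pos: [0.5098, 0.0, 0.086]
tool_rot: [-0.0, 1.0, 0.0, 0.001]
ft_force: [-0.5, -0.5, 0.3]
grip_width: -0.0
grasp_force: 0.1
```

```bash
cat >> h.py <<'E'
def chk():
    c=cam('side'); W=cloud(c); d=c['image'].astype(int); z=W[...,2]
    m=(d.max(2)<70)&(abs(W[...,1])<.05)&(W[...,0]>.48)&(W[...,0]<.75)&(z>.022)&(z<.14)
    print('dark pts',m.sum(),'min/med/max',np.percentile(W[m],[2,50,98],axis=0).round(3).tolist()); return c,W,m
E
python3 -c "
from h import *
to((.52,0,.093),(.541,0,.098),(.563,0,.098),(.578,0,.099),(.587,0,.099))
chk()"
```

```text
t 5.4 p [0.5098 0.     0.086 ] F [-0.5 -0.5  0.3] j [ 0.    0.37 -0.21  0.98  0.   -0.  ] ty [-0.001  1.     0.   ]
(0.52, 0, 0.093) -> [-0.034 -0.    -0.023]
(0.541, 0, 0.098) -> [-0.104 -0.    -0.04 ]
(0.563, 0, 0.098) -> [-0.178 -0.    -0.04 ]
(0.578, 0, 0.099) -> [-0.228 -0.    -0.043]
(0.587, 0, 0.099) -> [-0.258 -0.    -0.043]
dark pts 509 min/med/max [[0.507, -0.029, 0.026], [0.543, -0.021, 0.084], [0.582, 0.019, 0.119]]
```

Emit:
jog_arm(deltas=[{"fingers": 0, "delta_pos": [-0.015, 0, -0.01], "yaw": 0}, {"fingers": 0, "delta_pos": [-0.03, 0, -0.02], "yaw": 0}, {"fingers": 0, "delta_pos": [-0.045, 0, -0.027], "yaw": 0}, {"fingers": 0, "delta_pos": [-0.06, 0, -0.032], "yaw": 0}, {"fingers": 0, "delta_pos": [-0.075, 0, -0.035], "yaw": 0}, {"fingers": 0, "delta_pos": [-0.09, 0, -0.038], "yaw": 0}, {"fingers": 0, "delta_pos": [-0.104, 0, -0.04], "yaw": 0}, {"fingers": 0, "delta_pos": [-0.104, 0, -0.04], "yaw": 0}])

```text
clock: 6.25
eef_pos: [0.5412, 0.0001, 0.0975]
tool_rot: [-0.0, 1.0, -0.0, 0.0]
ft_force: [-0.2, -0.3, -0.5]
grip_width: 0.0
grasp_force: 0.0
```

```bash
python3 -c "
from h import *
to((.563,0,.098),(.578,0,.099),(.587,0,.099))
c,W,m=chk(); save(c,'s3.png',(200,150,320,250),5)"
```

```text
t 6.25 p [5.412e-01 1.000e-04 9.750e-02] F [-0.2 -0.3 -0.5] j [ 0.    0.41 -0.11  1.04 -0.   -0.  ] ty [-0.001  1.    -0.   ]
(0.563, 0, 0.098) -> [-0.073 -0.    -0.002]
(0.578, 0, 0.099) -> [-0.123 -0.    -0.005]
(0.587, 0, 0.099) -> [-0.153 -0.    -0.005]
dark pts 358 min/med/max [[0.538, -0.029, 0.024], [0.61, -0.023, 0.06], [0.665, -0.008, 0.125]]
```

View pics/s3.png

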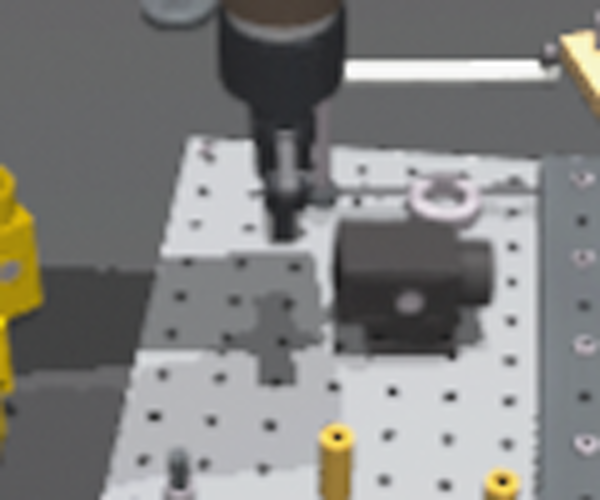

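The housing already lies on its flange, body at (400,280), neck towards the rail at (480,275), fingers behind it. I back off and measure it.

Emit:
jog_arm(deltas=[{"fingers": 0, "delta_pos": [0.03, 0, 0], "yaw": 0.1}, {"fingers": 0, "delta_pos": [0.08, 0, 0], "yaw": 0.21}, {"fingers": 0, "delta_pos": [0.12, 0, 0], "yaw": 0.21}, {"fingers": 0, "delta_pos": [0.12, 0, 0.06], "yaw": 0.21}, {"fingers": 0, "delta_pos": [0.12, 0, 0.13], "yaw": 0.21}, {"fingers": 0, "delta_pos": [0.12, 0, 0.18], "yaw": 0.21}, {"fingers": 0, "delta_pos": [0.12, 0, 0.18], "yaw": 0.21}])

```text
clock: 7.0
eef_pos: [0.5021, 0.0, 0.0415]
tool_rot: [0.082, 0.997, -0.0, -0.003]
ft_force: [0.2, 0.4, 0.6]
grip_width: -0.0001
grasp_force: 0.0
```

```bash
cat >> h.py <<'E'
M=np.array([.7026,-.0383]); n=np.array([.9864,-.1645]); t=np.array([.1645,.9864])
def lying():
    c=cam('top'); W=cloud(c); z=W[...,2]; d=c['image'].astype(int)
    m=(abs(z-.085)<.008)&(d.max(2)<110)&(W[...,0]>.54)&(W[...,0]<.72)&(abs(W[...,1]+.01)<.06)
    m=cv2.morphologyEx(m.astype(np.uint8),cv2.MORPH_OPEN,np.ones((3,3)))
    uv=np.argwhere(m)[:,::-1]; r=cv2.minAreaRect(uv.astype(np.float32)); b=np.array([ray(c,*p,.085)[:2] for p in cv2.boxPoints(r)])
    print('top n',m.sum(),'corners',b.round(4).tolist()); q=b-M; print('rail coords',np.c_[q@n,q@t].round(4).tolist()); return c,W
E
python3 -c "
from h import *
to(); c,W=lying(); save(c,'t4.png',(190,112,345,237),5)
chk()"
```

```text
t 7.0 p [0.5021 0.     0.0415] F [0.2 0.4 0.6] j [ 0.    0.42 -0.28  0.88  0.    0.16] ty [ 0.163  0.987 -0.001]
top n 21 corners [[0.6642, 0.01], [0.6643, -0.0114], [0.6581, -0.0115], [0.658, 0.01]]
rail coords [[-0.0458, 0.0414], [-0.0422, 0.0202], [-0.0483, 0.0191], [-0.052, 0.0403]]
dark pts 403 min/med/max [[0.488, -0.035, 0.023], [0.601, -0.023, 0.063], [0.66, -0.009, 0.136]]
```

View pics/t4.png

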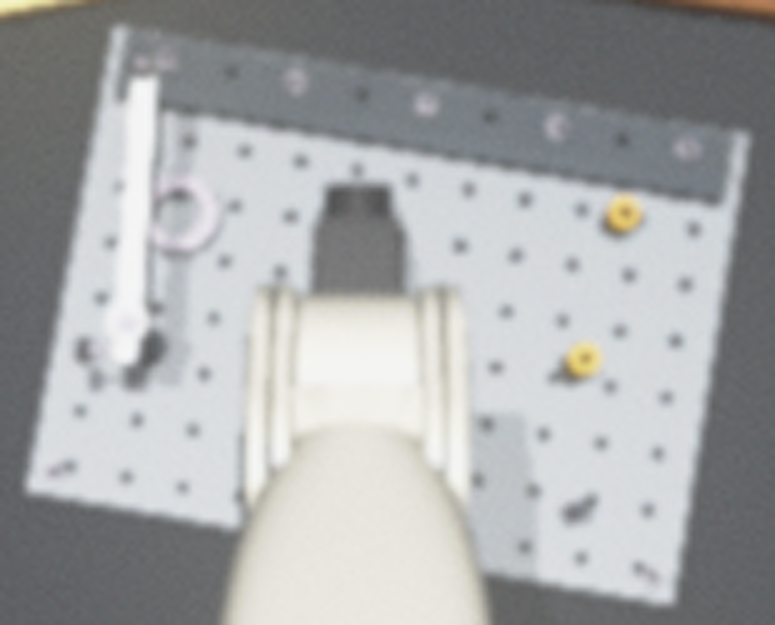

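Top view: the housing lies nearly square to the world axes with its neck end at (360,190). It has about 60 mm to go to the rail. I push square to the rail, with the finger face turned to the rail's angle.

Emit:
jog_arm(deltas=[{"fingers": 0, "delta_pos": [-0.03, 0.057, 0], "yaw": 0}, {"fingers": 0, "delta_pos": [-0.1, 0.057, 0], "yaw": 0}, {"fingers": 0, "delta_pos": [-0.14, 0.057, 0], "yaw": 0}, {"fingers": 0, "delta_pos": [-0.16, 0.057, 0], "yaw": 0}, {"fingers": 0, "delta_pos": [-0.175, 0.057, 0], "yaw": 0}, {"fingers": 0, "delta_pos": [-0.19, 0.057, 0], "yaw": 0}, {"fingers": 0, "delta_pos": [-0.205, 0.057, 0], "yaw": 0}, {"fingers": 0, "delta_pos": [-0.22, 0.057, 0], "yaw": 0}, {"fingers": 0, "delta_pos": [-0.235, 0.057, 0], "yaw": 0}, {"fingers": 0, "delta_pos": [-0.25, 0.057, 0], "yaw": 0}, {"fingers": 0, "delta_pos": [-0.265, 0.057, 0], "yaw": 0}, {"fingers": 0, "delta_pos": [-0.28, 0.057, 0], "yaw": 0}])

```text
clock: 8.3
eef_pos: [0.5905, 0.0031, 0.0435]
tool_rot: [0.082, 0.997, 0.0, -0.0]
ft_force: [-3.4, 0.5, 1.2]
grip_width: 0.0
grasp_force: 0.0
```

Emit:
jog_arm(deltas=[{"fingers": 0, "delta_pos": [-0.01, 0, 0], "yaw": 0}, {"fingers": 0, "delta_pos": [-0.02, 0, 0], "yaw": 0}, {"fingers": 0, "delta_pos": [-0.03, 0, 0], "yaw": 0}, {"fingers": 0, "delta_pos": [-0.04, 0, 0], "yaw": 0}, {"fingers": 0, "delta_pos": [-0.05, 0, 0], "yaw": 0}])

```text
clock: 8.8
eef_pos: [0.6051, 0.0007, 0.0435]
tool_rot: [0.082, 0.997, -0.0, 0.0]
ft_force: [-3.3, 1.4, 1.7]
grip_width: 0.0001
grasp_force: 0.0
```

```bash
cat >> h.py <<'E'
def tops():
    c=cam('top'); W=cloud(c); d=c['image'].astype(int)
    m=(W[...,2]>.045)&(d.max(2)<110)&(W[...,0]>.63)&(W[...,0]<.75)&(abs(W[...,1]+.01)<.06)
    P=W[m]; q=P[:,:2]-M; a=q@n; s=q@t
    print('front a',np.percentile(a,98).round(4),'s range',np.percentile(s,[2,98]).round(4),m.sum()); return c,W,m
E
python3 -c "
from h import *
to(); o=bot.get_obs(); q=np.array(o['eef_pos'])[:2]-M; print('rail a,s',q@n,q@t)
c,W,m=tops(); save(c,'t5.png',(230,112,310,182),8)"
```

```text
t 8.8 p [0.6051 0.0007 0.0435] F [-3.3  1.4  1.7] j [ 0.    0.58  0.01  1.   -0.    0.17] ty [ 0.163  0.987 -0.   ]
rail a,s -0.10255872836493604 0.022418263539732426Traceback (most recent call last):
  File "<string>", line 4, in <module>
    c,W,m=tops(); save(c,'t5.png',(230,112,310,182),8)
          ~~~~^^
  File "h.py", line 36, in tops
    print('front a',np.percentile(a,98).round(4),'s range',np.percentile(s,[2,98]).round(4),m.sum()); return c,W,m
                    ~~~~~~~~~~~~~^^^^^^
    return _quantile_unchecked(
        a, q, axis, out, overwrite_input, method, keepdims, weights)
    return _ureduce(a,
                    func=_quantile_ureduce_func,
    ...<5 lines>...
                    overwrite_input=overwrite_input,
                    method=method)
    r = func(a, **kwargs)
    result = _quantile(arr,
                       quantiles=q,
    ...<2 lines>...
                       out=out,
                       weights=wgt)
    slices_having_nans = np.isnan(arr[-1, ...])
                                  ~~~^^^^^^^^^
IndexError: index -1 is out of bounds for axis 0 with size 0
```

Pushing force is steady at about 3.5 N. I continue slowly until the rail is felt.

Emit:
jog_arm(deltas=[{"fingers": 0, "delta_pos": [-0.007, 0, 0], "yaw": 0}, {"fingers": 0, "delta_pos": [-0.014, 0, 0], "yaw": 0}, {"fingers": 0, "delta_pos": [-0.02, 0, 0], "yaw": 0}, {"fingers": 0, "delta_pos": [-0.026, 0, 0], "yaw": 0}, {"fingers": 0, "delta_pos": [-0.026, 0, 0], "yaw": 0}])

```text
clock: 9.35
eef_pos: [0.6131, -0.0006, 0.0435]
tool_rot: [0.082, 0.997, -0.0, 0.0]
ft_force: [-2.0, 1.2, 1.2]
grip_width: 0.0001
grasp_force: 0.0
```

```bash
python3 -c "
from h import *
to(); o=bot.get_obs(); q=np.array(o['eef_pos'])[:2]-M; print('rail a,s',q@n,q@t)
c,W,m=chk(); save(c,'s5.png',(220,160,330,250),6)"
```

```text
t 9.35 p [ 6.131e-01 -6.000e-04  4.350e-02] F [-2.   1.2  1.2] j [-0.    0.6   0.04  1.01 -0.    0.16] ty [0.163 0.987 0.   ]
rail a,s -0.0945297189174687 0.02243418556826361
dark pts 468 min/med/max [[0.596, -0.045, 0.023], [0.649, -0.034, 0.064], [0.713, 0.005, 0.129]]
```

View pics/s5.png

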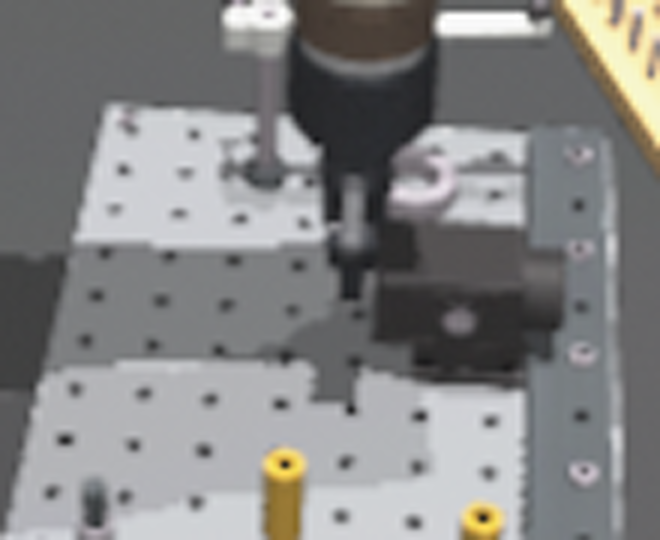

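The housing at (460,290) is within a few mm of the rail, with its neck at (545,290) already over the edge.

Emit:
jog_arm(deltas=[{"fingers": 0, "delta_pos": [-0.004, 0, 0], "yaw": 0}, {"fingers": 0, "delta_pos": [-0.008, 0, 0], "yaw": 0}, {"fingers": 0, "delta_pos": [-0.012, 0, 0], "yaw": 0}, {"fingers": 0, "delta_pos": [-0.012, 0, 0], "yaw": 0}])

```text
clock: 9.8
eef_pos: [0.615, -0.0007, 0.0435]
tool_rot: [0.082, 0.997, 0.0, -0.001]
ft_force: [-7.1, 2.3, 4.1]
grip_width: 0.0001
grasp_force: 0.0
```

Emit:
jog_arm(deltas=[{"fingers": 0, "delta_pos": [-0.004, 0, 0], "yaw": 0}, {"fingers": 0, "delta_pos": [-0.008, 0, 0], "yaw": 0}, {"fingers": 0, "delta_pos": [-0.008, 0, 0], "yaw": 0}, {"fingers": 0, "delta_pos": [-0.008, 0, 0], "yaw": 0}])

```text
clock: 10.2
eef_pos: [0.6153, -0.0005, 0.0436]
tool_rot: [0.082, 0.997, 0.001, -0.003]
ft_force: [-11.7, 4.2, 8.8]
grip_width: 0.0003
grasp_force: 0.0
```

Emit:
jog_arm(deltas=[{"fingers": 0, "delta_pos": [0.01, 0, 0], "yaw": 0}, {"fingers": 0, "delta_pos": [0.03, 0, 0], "yaw": 0}, {"fingers": 0, "delta_pos": [0.1, 0, 0], "yaw": 0}, {"fingers": 0, "delta_pos": [0.2, 0, 0], "yaw": 0}, {"fingers": 0, "delta_pos": [0.35, 0, -0.1], "yaw": 0}, {"fingers": 0, "delta_pos": [0.5, 0, -0.3], "yaw": 0}, {"fingers": 0, "delta_pos": [0.65, 0, -0.4], "yaw": 0}, {"fingers": 0, "delta_pos": [0.8, 0, -0.5], "yaw": 0}, {"fingers": 0, "delta_pos": [0.95, 0, -0.5], "yaw": 0}, {"fingers": 0, "delta_pos": [0.95, 0, -0.5], "yaw": 0}])

```text
clock: 11.2
eef_pos: [0.3359, 0.045, 0.1951]
tool_rot: [0.082, 0.997, 0.0, 0.002]
ft_force: [1.2, 0.2, -1.0]
grip_width: -0.0004
grasp_force: 0.0
```

```bash
python3 -c "
from h import *
to()
c=cam('top'); W=cloud(c); np.savez('t6.npz',**c)
d=c['image'].astype(int); z=W[...,2]
m=((abs(z-.085)<.012)&(d.max(2)<120)&(abs(W[...,0]-.66)<.08)&(abs(W[...,1]+.01)<.06)).astype(np.uint8)
b=cv2.boxPoints(cv2.minAreaRect(np.argwhere(m)[:,::-1].astype(np.float32))); P=np.array([ray(c,*p,.085)[:2] for p in b])-M
print(m.sum(),np.c_[P@n,P@t].round(4).tolist())
T=np.hstack([cv2.resize(c['image'][112:182,220:300],None,fx=5,fy=5,interpolation=2)]); s=cam('side'); S=cv2.resize(s['image'][175:245,255:335],None,fx=5,fy=5,interpolation=2)
cv2.imwrite('pics/ts6.png',np.hstack([T,S])[:,:,::-1])"
```

```text
t 11.2 p [0.3359 0.045  0.1951] F [ 1.2  0.2 -1. ] j [ 0.13 -0.06 -0.43  1.2  -0.    0.3 ] ty [0.163 0.987 0.001]
506 [[-0.0811, 0.0431], [0.0194, 0.044], [0.0195, -0.0093], [-0.0809, -0.0098]]
```

View pics/ts6.png

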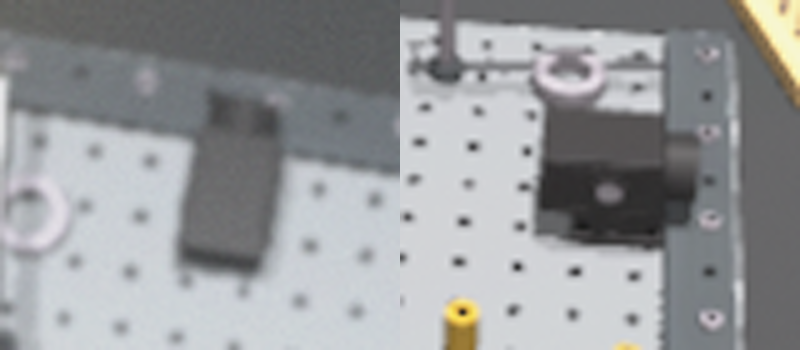

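The side-by-side picture shows the housing lying square on its flange against the rail: top view (230,190), side view (605,170). The foot face is 81 mm from the rail face at both corners (82 expected). The neck is over the rail, and the clamp, ring and standoffs are clear, so I hand it in.

```bash
python3 -c "
from workcell import bot
print(bot.job_done())"
```

```text
the job is handed in; nothing more can be done
None
```

The job is handed in (no verdict was returned): the clamp arm is swung about a quarter turn clear and the housing lies on its port flange, measured flush with the stop rail to within the cameras' 1–2 mm, with no sign in the pictures that the gauges or fittings near it moved.

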